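# Set a pump coupling hub with a fork gauge

### The job

Set the stand-off of the coupling hub on the pump: take the forked gauge out of the slotted rack, slide it flat into the gap under the hub until its slot is fully home against the shaft, then press the hub down so that it sits on the gauge. Leave the gauge in place there, and leave the other tools and parts on the bench and in the rack where they are.

Things in the scene. Friction and masses are not known exactly. Their poses are not given: they have to be found in the camera images.
- pump: Dark cast-iron in-line pump fixed to the bench, its motor taken off; origin at the middle of its underside, axes as point shaft, z up.
- fork: The forked gauge as a whole, flat and stiff, 198 mm long, 0.18 to 0.29 kg; origin 3 mm ahead of fork_seat, same axes. It starts standing on its long edge. It must lie flat to go under the hub: gripped from above in the rack, it has to be laid down flat (on the mat, say; leaning some 35 degrees when let go, it topples flat) and gripped again across its 26 mm width.
- fork_grip (a point): Point to grip on the black plastic handle of the forked gauge (handle 110 x 26 x 12 mm, from 37 mm ahead of this point to 73 mm behind it), on its centre line. Axes: x along the gauge towards the prong tips, y through its thickness, z across its width (up while it stands on edge in the rack, level when it lies flat; either face may be up). Centre of mass about 50 mm ahead of here.
- fork_seat (a point): Point in the slot of the same gauge where the shaft's axis lies when the slot is fully home; 100 mm from fork_grip along x, same axes. Steel fork 8 mm thick (4 mm either side of here) and 48 mm wide, from 26 mm behind here to the prong tips 25 mm ahead; open slot 24 mm wide with its bottom 9 mm behind here; a 26 mm wide neck joins fork and handle.
- shaft (a point): On the axis of the pump's upright shaft (18 mm diameter), at the height of the flat top of the seal housing (120 mm diameter) where the gauge is to lie; 140 mm above the bench. x points to the pump's back: the clear way in is along +x, from the front with the brass plug. y runs through the two port flanges (112 mm out, tops 122 mm high). A 156 mm cover flange lies 28 mm below.
- hub_top (a point): Centre of the flat top (steel jaws with black rubber between) of the coupling hub, a dark steel cylinder of 64 mm diameter and 51 mm height round the shaft. It slides along the shaft with a tight fit (9 N friction, weight 4.4 N: a push of 5 N moves it) and stays where it is left.
- hub (a joint): How far the hub has been slid down the shaft, m. The gap between the hub's underside and the seal housing top is 18 mm at 0; it starts 14 to 18 mm wide. On the 8 mm gauge the hub sits at 0.010. With no gauge below, it would go on to 0.016.
- rack: Grey sheet-steel rack fixed to the bench, 112 x 164 x 54 mm: two upright end plates 106 mm apart along x, each with three slots 14 mm wide, 60 mm apart along y. A flat tool stands on edge in each, handle towards -x, centre line 47 mm above the bench, top of the 26 mm part 6 mm over the plates; free to grip between them. The forked gauge may be in any slot. Origin: underside centre.
- mat: Thin cork bench mat, 180 x 240 x 3 mm (y the longer), flat, fixed and clear, good for laying the gauge down. Origin: centre of the underside.
- straight_gauge: Bystander in the rack: gauge with the same black handle but a plain straight 26 mm wide blade, no fork. Origin at mid-width and mid-thickness, 121 mm ahead of the middle of its handle.
- file: Bystander in the rack: flat file with a wooden handle. Origin at mid-width, on its blade 128 mm ahead of the handle's middle.
- screwdriver: Bystander: yellow-handled screwdriver, 200 mm, lying on the bench. Origin at its underside.
- wrench: Bystander: steel wrench, 200 mm, lying on the bench. Origin at its underside.
- pliers: Bystander: water-pump pliers with green grips, 180 mm, lying on the bench. Origin at its underside, near the joint.
- valve: Bystander: brass ball valve, 90 mm long, 50 mm high with its lever. Origin at the middle of its underside.
- paste: Bystander: jar of jointing paste, 64 mm across, 75 mm high. Origin at the middle of its underside.
Things that resemble listed ones, but are neither listed nor needed, are in the scene too. What is shaped like the fork but pink is not meant.

How it is judged:
By the outcome, as a careful person would: the job done as asked, in the order asked, and still so for the second after the job is handed in, with the robot touching nothing.
It also fails if it takes over 69 s, if anything falls off the work surface, if the arm or the gripper's body presses on something with over 40 N, if the wrist force passes 120 N, or if a joint passes its speed limit or range.

### The arm

A 6-joint arm with a two-finger parallel gripper is mounted at the origin on the work surface. World frame = base frame: x ahead of the robot, y to its left, z up, the work surface at z = 0. Lengths are in mm, angles in degrees, forces in N, time in s.
With the tool pointing down it reaches from about 250 to 725 mm from the base axis. Payload 4 kg.
Tool frame: the origin (TCP) lies midway between the tips of the shut fingers; the grasp point (between the pads) lies bot.pinch_z behind it (bot.pinch_z is the distance from the TCP to the grasp point, in mm); z points along the fingers, y is the line along which they close (so a half turn about z gives the same grasp; the last joint's range is limited). The gripper opens to 85 mm and grips with 20 to 120 N. Pads are 22 mm wide; open, the fingers measure 114 mm over their backs; the gripper's body (76 mm by 85 mm) begins 54 mm behind the grasp point. The pads swing forward as they close: fully open they stand 13 mm farther back than shut.
Start: joints at [68.755, 13.785, 0.286, 76.501, 0, 90], TCP at [181.179, 466.019, 231.306] pointing down, gripper open.
Joint ranges: [-155.79, 155.79], [-60.16, 107.12], [-62.33, 73.08], [-114, 123.19], [-81.49, 82.49], [-180, 180]. Speed limits (degrees/s): [159.86, 159.86, 180, 180, 180, 180].

### API

Orientations are given as [roll, pitch, yaw] about the fixed x, y, z axes, in that order (R = Rz(yaw) Ry(pitch) Rx(roll)).
In Python, from workcell import bot gives the robot as it stands.
- The arm moves only by the tool drive_tool, never from a script. Its argument "rows" is a list of rows, each a list of 3 entries, a list of its own where there are three numbers: the opening, from 0 (shut) to 1 (fully open), then the shift along the tool's x, y, z as a fraction of full scale, then the turn, a rotation vector about the tool's x, y, z as a fraction of full scale. A call has exactly 5 rows; each row is the pose to reach, as a shift and turn from the pose commanded when the call began, along the tool's axes at that moment, turning the shorter way round; what a row does not reach only later rows make up. Full scale, the value 1, is 300 mm for a shift and 360 degrees for a turn. A row lasts 1/8 s, in which the tool goes at most 62.5 mm and 10.7 degrees, less where a joint would pass 70% of its speed; a pose out of reach is approached as far as the arm can. A call with a number of a shift or a turn outside -1 to 1 is refused whole. A call with a gripper value outside its range is refused whole. The fingers move at their own pace and stop on an object; "force" is the grip in N (left out, the last holds). Time passes only in rows, so rows that repeat a pose let the fingers close, or fill a call up. It gives the time, the measured TCP pose, the force, the opening and the grip force at its end, in the units of the state.
- bot.state(): the state, without advancing time (a new reading comes with each control period).
- bot.camera(name): name is "scene" or "top"; returns a dict with "pixels" (400x640x3 uint8, blue, green, red), "depth" (400x640 float32, mm along the optical axis (not along the pixel's ray), 0 where there is no reading), "intrinsics" (3x3 intrinsics, pixels), "k1" (the pictures are not rectified: a ray, as slopes to the right and down, at radius r is drawn at 1 + k1 r^2 times it, then the intrinsics apply), "position" and "orientation" of the camera in the world. Camera axes: x right, y up, looking along -z (the intrinsics and any distortion apply to the point x, -y, -z); pixel columns grow to the right and rows downward; lengths in mm; the calibration is good to about 2 mm. A picture is of the moment at which its call begins.
- bot.sign_off(): hands the job in; it is judged then, once.
Trained networks look in a picture, given as the dict that the camera call returned (one of the last four; its "shot" number tells which), for a name from the list of things; names that differ only in an ending like _2 or _b are one class to them, and where a whole thing is asked for, a point or a joint stands for the part that bears it (a point fixed in the world has none). Each returns a list of dicts, best first, with "conf" (0 to 1); they miss things now and then, are a little off and sometimes report something else, mostly with a low value. They report only what shows in the picture. A call takes as long as a camera call. They do not tell look-alikes from the thing itself.
- bot.spot_in(picture, name): "extent" ([left, top, right, bottom] in pixels, round what is visible of it).
- bot.trace(picture, name): "pixels" (400x640 bool, what is visible of it) and "extent" ([left, top, right, bottom] in pixels, round what is visible of it).
The state is a dict: "time": time; "q": joint angles; "joint_velocities": joint speeds; "joint_efforts": joint torques, N m; "tool_pos": TCP position; "orientation": TCP orientation; "force": force on the tool from outside, world axes, zero at the start; "torque": the same for the moment, N m; "width": finger opening in mm; "gripper_force": force on a finger pad.
Only numpy, scipy, OpenCV 4.12 (cv2) and the standard library are available. Lean on these libraries where they do the work, as an engineer would, in place of code of your own. Each camera call takes 0.05 s, during which the arm holds its last target. There are 200 camera calls.

## Working session

There is one attempt and no reset: what is moved stays moved. The work goes in short steps, Python scripts to look and compute and a tool call to move; the robot and the scene stay as the last step left them, time stands still between calls to the robot, and variables do not carry over. Pictures are saved under pics/ and viewed, at most 10 in all, crops included, and the job is handed in when it is done.

Besides the shell and the picture viewer there is one more tool, called after "Emit:" by a JSON object that holds its "method" and its "body". drive_tool: Moves the arm, as the interface text tells. Shift numbers are shares of 300 mm and turn numbers shares of 360 degrees, none past 1 either way. Its arguments: {"type":"object","properties":{"rows":{"type":"array"},"force":{"type":"number"}},"required":["rows"]}

```bash
ls; mkdir -p pics; cat > h.py <<'E'
import numpy as np, cv2
from scipy.spatial.transform import Rotation as R
from workcell import bot
def rot(o): 
    o=np.array(o); return o if o.shape==(3,3) else R.from_euler('xyz',o,degrees=True).as_matrix()
def cloud(p):
    K=np.array(p['intrinsics']);v,u=np.mgrid[0:400,0:640]
    d=np.stack([(u-K[0,2])/K[0,0],(v-K[1,2])/K[1,1]],-1);s=d.copy()
    for _ in range(8): s=d/(1+p['k1']*(s**2).sum(-1,keepdims=True))
    z=p['depth'][...,None]
    c=np.concatenate([s*z*[1,-1],-z],-1)
    return c@rot(p['orientation']).T+np.array(p['position'])
E
python3 - <<'E'
from h import *
print(bot.pinch_z, bot.state())
for n in('scene','top'):
    p=bot.camera(n);print(n,p['position'],p['orientation'],p['k1'],p['intrinsics']);cv2.imwrite(f'pics/{n}0.png',p['pixels'])
    np.savez(f'{n}0.npz',P=cloud(p),img=p['pixels'])
    for t in['fork','straight_gauge','file','rack','mat','pump','hub_top','shaft']:
        print(t,[(np.round(a['extent']).tolist(),round(a['conf'],2)) for a in bot.spot_in(p,t)][:4])
E
```

```text
pics
18.700000000000003 {'time': 0.0, 'q': array([6.87554360e+01, 1.38330253e+01, 2.11089786e-01, 7.65015883e+01,
       1.11241710e-03, 9.00001684e+01]), 'joint_velocities': array([ 0.06955228,  0.03263107, -0.06499003, -0.00623717, -0.04276302,
        0.02501587]), 'joint_efforts': array([ 7.15710630e-04, -3.72317469e+01,  2.52407813e+01,  1.69026526e-02,
        1.24384142e-04, -1.34301562e-06]), 'tool_pos': array([180.93230597, 465.41362512, 230.388284  ]), 'orientation': array([-1.79876476e+02, -1.11205143e-03,  1.58755265e+02]), 'force': array([-0.04689458,  0.57647025,  0.87938444]), 'torque': array([-4.64921649e-02, -4.53052523e-05, -3.20626678e-02]), 'gripper_force': 0.0, 'width': 85.50207106888159}
scene [1151.98903875  250.68398186 1299.16704201] [ 31.43817926   0.77914479 108.68615515] -0.07851046913270754 [[454.69583079   0.         317.55645018]
 [  0.         454.69583079 201.32775746]
 [  0.           0.           1.        ]]
fork [([419.0, 221.0, 426.0, 285.0], 0.87), ([431.0, 175.0, 473.0, 204.0], 0.59)]
straight_gauge [([438.0, 222.0, 446.0, 296.0], 0.64), ([403.
[... 316 characters left out ...]
74.0, 235.0], 0.6), ([416.0, 223.0, 427.0, 283.0], 0.3)]
top [ 2.99956915e+02 -2.04596753e-01  1.20845933e+03] [ 11.49529284  -0.22539225 -92.46389401] -0.09501209657957166 [[435.27345789   0.         315.13479557]
 [  0.         435.27345789 203.80320692]
 [  0.           0.           1.        ]]
fork [([173.0, 187.0, 195.0, 260.0], 0.8), ([144.0, 296.0, 196.0, 357.0], 0.58)]
straight_gauge [([193.0, 184.0, 217.0, 248.0], 0.75)]
file [([151.0, 184.0, 174.0, 267.0], 0.81)]
rack [([153.0, 200.0, 219.0, 254.0], 0.6)]
mat [([236.0, 199.0, 324.0, 271.0], 0.69)]
pump [([357.0, 164.0, 449.0, 225.0], 0.65)]
hub_top [([394.0, 174.0, 429.0, 203.0], 0.88)]
shaft [([364.0, 164.0, 452.0, 230.0], 0.65)]
```

```bash
python3 - <<'E'
import cv2
a=cv2.imread('pics/top0.png');cv2.imwrite('pics/t1.png',cv2.resize(a[130:370,130:470],(800,565),interpolation=cv2.INTER_CUBIC))
b=cv2.imread('pics/scene0.png');cv2.imwrite('pics/s1.png',cv2.resize(b[140:320,170:490],None,fx=2.5,fy=2.5,interpolation=cv2.INTER_CUBIC))
E
```

```text
(no output)
```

View pics/t1.png

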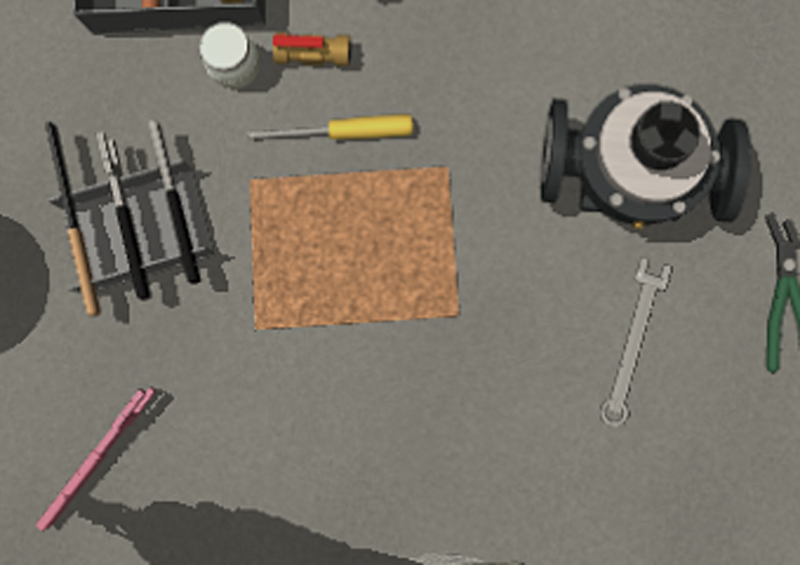

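View pics/s1.png

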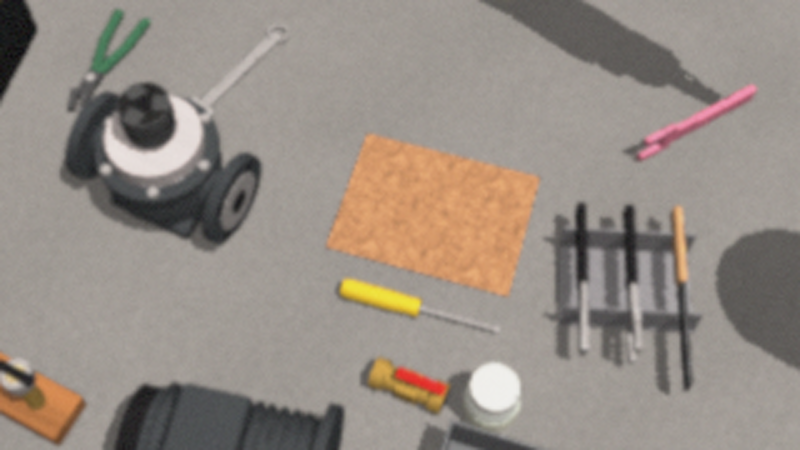

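```bash
python3 - <<'E'
from h import *
for n in('top','scene'):
    p=bot.camera(n);P=cloud(p);print('==',n)
    for t in['fork','straight_gauge','file']:
        for a in bot.trace(p,t)[:2]:
            m=a['pixels'].astype(bool);Q=P[m];Q=Q[(Q[:,2]>35)&(Q[:,2]<75)]
            if len(Q)<20: continue
            c=Q[:,:2].mean(0);v=np.linalg.svd(Q[:,:2]-c)[2][0];v*=np.sign(v[0]);s=(Q[:,:2]-c)@v
            print(t,a['extent'],round(a['conf'],2),len(Q),'c',c.round(1),'ang',np.degrees(np.arctan2(v[1],v[0])).round(1),'ends',(c+v*s.min()).round(0),(c+v*s.max()).round(0),'z',np.percentile(Q[:,2],[5,50,95]).round(0))
    Z=P[...,2]
    # pump region
    x0,x1,y0,y1=(160,460,-460,-50)
    B=(P[...,0]>x0)&(P[...,0]<800)&(P[...,1]<-50)&(P[...,1]>-600)
    h,e=np.histogram(Z[B&(Z>80)],bins=np.arange(80,240,4));print([(int(a),int(b)) for a,b in zip(e,h) if b>10])
    for lo,hi in((135,146),(196,216),(105,119)):
        Q=P[B&(Z>lo)&(Z<hi)]
        if len(Q)>20:print(lo,len(Q),Q.mean(0).round(1),Q.min(0).round(0),Q.max(0).round(0),cv2.minEnclosingCircle(Q[:,:2].astype(np.float32)))
    m=bot.trace(p,'mat')[0]['pixels'].astype(bool);print('mat',cv2.minAreaRect(P[m][:,:2].astype(np.float32)),np.median(P[m][:,2]))
    cv2.imwrite(f'pics/{n}1.png',p['pixels']);np.savez(f'{n}1.npz',P=P,img=p['pixels'])
a=cv2.imread('pics/top1.png');b=cv2.imread('pics/scene1.png')
c1=cv2.resize(a[175:275,140:230],(400,444),interpolation=cv2.INTER_CUBIC)
c2=cv2.resize(a[150:250,350:440],(400,444),interpolation=cv2.INTER_CUBIC)
cv2.imwrite('pics/c.png',np.hstack([c1,c2]))
E
```

```text
== top
fork [170.0, 183.8, 194.4, 257.1] 0.93 393 c [503.4 345.6] ang 14.7 ends [406. 320.] [597. 370.] z [39. 59. 72.]
fork [147.8, 297.4, 195.4, 357.3] 0.65 108 c [270.5 350.4] ang -39.8 ends [212. 399.] [302. 324.] z [35. 47. 53.]
straight_gauge [194.3, 182.7, 218.3, 248.5] 0.72 363 c [506.3 285.8] ang 14.1 ends [422. 265.] [612. 312.] z [42. 59. 63.]
file [148.5, 182.2, 175.7, 266.6] 0.76 418 c [496.  405.9] ang 14.2 ends [389. 379.] [613. 436.] z [40. 57. 62.]
[(80, 165), (84, 193), (88, 177), (92, 149), (96, 149), (100, 154), (104, 206), (108, 518), (112, 565), (116, 325), (120, 332), (124, 212), (128, 70), (132, 35), (136, 480), (140, 580), (144, 106), (148, 96), (152, 108), (156, 197), (160, 379), (164, 2161), (168, 1514), (172, 55), (180, 13), (184, 19), (188, 11), (192, 12), (196, 15), (200, 86), (204, 387), (208, 82)]
135 1144 [ 531.4 -272.   140.4] [ 356. -541.  135.] [ 720. -191.  146.] ((530.2427978515625, -409.4277648925781), 218.84817504882812)
196 571 [ 539.1 -249.5  205.8] [ 508. -283.  197.] [ 572. -218.  213.] ((539.7550048828125, -250.5868377685547), 32.557720184
[... 930 characters left out ...]
 (148, 80), (152, 101), (156, 149), (160, 330), (164, 1172), (168, 827), (172, 84), (176, 14), (180, 19), (184, 19), (188, 15), (192, 17), (196, 14), (200, 91), (204, 194), (208, 45)]
135 729 [ 560.5 -289.5  140.5] [ 368. -598.  135.] [ 741. -192.  146.] ((575.5070190429688, -426.4254150390625), 238.21229553222656)
196 345 [ 543.6 -250.1  205.2] [ 509. -285.  196.] [ 574. -219.  212.] ((539.843017578125, -251.3596649169922), 34.562461853027344)
105 1057 [ 566.7 -320.2  112.2] [ 360. -597.  105.] [ 738. -134.  119.] ((573.2288818359375, -391.7220764160156), 262.7481384277344)
mat ((762.109375, 104.86895751953125), (795.5733642578125, 245.22515869140625), 3.3745651245117188) 2.7979412115003015
```

View pics/c.png

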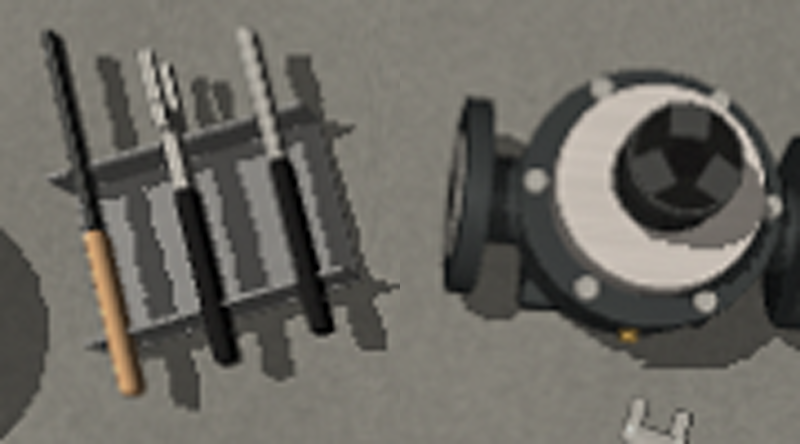

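```bash
cat >> h.py <<'E'
def plan(T,o,base=None):
    """row shift/turn from the measured pose to TCP T, orientation o (rpy)"""
    s=bot.state();M=rot(s['orientation'])
    d=M.T@(np.array(T)-s['tool_pos'])/300
    w=(R.from_matrix(M.T@rot(o))).as_rotvec(degrees=True)/360
    print('t',round(s['time'],2),'pos',s['tool_pos'].round(1),'rpy',s['orientation'].round(1),'F',s['force'].round(1),'w',round(s['width'],1),'gf',round(s['gripper_force'],1))
    print('shift',d.round(4).tolist(),'turn',w.round(4).tolist(),'rows>=',round(max(np.linalg.norm(d)*300/62.5,np.linalg.norm(w)*360/10.7),1))
def px(p,u,v,z):
    K=np.array(p['intrinsics']);d=np.array([(u-K[0,2])/K[0,0],(v-K[1,2])/K[1,1]]);s=d.copy()
    for _ in range(8): s=d/(1+p['k1']*(s@s))
    r=rot(p['orientation'])@[s[0],-s[1],-1];c=np.array(p['position']);return (c+r*(z-c[2])/r[2]).round(1)
E
python3 - <<'E'
from h import *
from scipy.optimize import minimize_scalar
p=bot.camera('top')
print('plates',px(p,188.4,244.3,54),px(p,179.4,210,54))
print('plate ends rear',px(p,140+95/4.444,175+345/4.444,54),px(p,140+385/4.444,175+283/4.444,0))
A=np.array([540,-251.])
pl=px(p,401.3,225.4,60);print('plug',[ (px(p,401.3,225.4,z),np.degrees(np.arctan2(*(A-px(p,401.3,225.4,z)[:2])[::-1])).round(1)) for z in(50,80,100)])
for n in('top','scene'):
    P=np.load(n+'1.npz')['P'].reshape(-1,3);d=P[:,:2]-A;r=np.hypot(*d.T)
    D=d[(r>84)&(r<140)&(P[:,2]>25)&(P[:,2]<125)]
    f=lambda a:np.ptp(np.percentile(D@[-np.sin(a),np.cos(a)],[1,99]))
    b=cv2.minAreaRect(D.astype(np.float32));print(n,len(D),b)
    H=P[(r<170)&(P[:,2]>136)&(P[:,2]<144)][:,:2];
    c,rad=cv2.minEnclosingCircle(H.astype(np.float32));print('housing',c,rad)
    for s in (1,-1):
        E=P[(r>80)&(r<140)&(P[:,2]>90)&(P[:,2]<126)&(d[:,1]*s>0)];print(s,len(E),E.mean(0).round(1))
    S=P[(r<34)&(P[:,2]>198)];print('hubtop z',np.median(S[:,2]).round(1),'housing z',np.median(P[(r<58)&(r>45)&(P[:,2]>130)&(P[:,2]<150)][:,2]).round(1))
E
```

```text
plates [438.1 328.9  54. ] [532.7 354.9  54. ]
plate ends rear [418.4 402.2  54. ] [456.2 236.2   0. ]
plug [(array([ 465.8, -244.9,   50. ]), np.float64(-4.7)), (array([ 461.5, -238.6,   80. ]), np.float64(-9.0)), (array([ 458.7, -234.3,  100. ]), np.float64(-11.6))]
top 976 ((-3.0067901611328125, 0.8491744995117188), (222.60995483398438, 117.71517944335938), 82.20063018798828)
housing (540.1640014648438, -250.45582580566406) 60.946632385253906
1 292 [ 550.3 -149.4  110.4]
-1 287 [ 519.8 -348.6  109.8]
hubtop z 206.0 housing z 140.2
scene 917 ((4.71734619140625, 0.5312118530273438), (225.61241149902344, 119.62239074707031), 82.95653533935547)
housing (542.11328125, -251.0947723388672) 61.42900466918945
1 251 [ 563.7 -149.4  108.4]
-1 245 [ 534.5 -348.   108.7]
hubtop z 205.4 housing z 140.2
```

```bash
python3 -c "
from h import *
plan([484,341,120],[180,0,-165.7])"
```

```text
t 1.45 pos [181.2 466.  231.3] rpy [180.   -0.  158.8] F [ 0.3  0.5 -0. ] w 85.4 gf 0.0
shift [-1.0918, -0.0227, 0.371] turn [0.0, -0.0, -0.0987] rows>= 5.5
```

Emit:
{"method": "drive_tool", "body": {"rows": [[0.47,[-0.2,0,0.07],[0,0,-0.02]],[0.47,[-0.4,-0.01,0.14],[0,0,-0.04]],[0.47,[-0.6,-0.01,0.21],[0,0,-0.06]],[0.47,[-0.8,-0.02,0.28],[0,0,-0.08]],[0.47,[-1.0,-0.02,0.34],[0,0,-0.0987]]], "force": 80}}

```text
time: 2.08
tool_pos: [456.1, 352.3, 129.9]
orientation: [180.0, -0.0, -165.5]
force: [-0.1, 1.0, -0.6]
width: 40.1
gripper_force: 0.0
```

```bash
python3 - <<'E'
from h import *
plan([484,341,90],[180,0,-165.7])
E
```

```text
t 2.08 pos [456.1 352.3 129.9] rpy [ 180.    -0.  -165.5] F [-0.1  1.  -0.6] w 40.1 gf 0.0
shift [-0.0806, -0.0599, 0.1331] turn [0.0, -0.0, 0.0006] rows>= 0.8
```

Emit:
{"method": "drive_tool", "body": {"rows": [[0.47,[-0.08,-0.06,0.12],[0,0,0]],[0.47,[-0.08,-0.06,0.2],[0,0,0]],[0.47,[-0.08,-0.06,0.3],[0,0,0]],[0.47,[-0.08,-0.06,0.303],[0,0,0]],[0,[-0.08,-0.06,0.303],[0,0,0]]]}}

```text
time: 2.7
tool_pos: [482.7, 342.2, 40.5]
orientation: [180.0, 0.0, -165.7]
force: [0.4, 0.7, 0.1]
width: 23.0
gripper_force: 0.0
```

Emit:
{"method": "drive_tool", "body": {"rows": [[0,[0,0,0],[0,0,0]],[0,[0,0,0],[0,0,0]],[0,[0,0,-0.1],[0,0,0]],[0,[0,0,-0.25],[0,0,0]],[0,[0,0,-0.3],[0,0,0]]]}}

```text
time: 3.32
tool_pos: [483.6, 342.9, 132.8]
orientation: [179.9, 0.3, -165.7]
force: [0.2, 0.8, -2.5]
width: 10.6
gripper_force: 78.8
```

```bash
python3 - <<'E'
from h import *
for n in('top','scene'):
    p=bot.camera(n);P=cloud(p)
    for a in bot.trace(p,'fork')[:2]:
        Q=P[a['pixels'].astype(bool)];Q=Q[Q[:,2]>20];c=Q.mean(0);v=np.linalg.svd(Q-c,full_matrices=False)[2][0];v*=np.sign(v[0]);s=(Q-c)@v
        print(n,a['extent'],len(Q),c.round(1),v.round(3),(c+v*s.min()).round(),(c+v*s.max()).round(),np.percentile(Q[:,2],[3,50,97]).round())
    cv2.imwrite(f'pics/{n}2.png',p['pixels'])
a=cv2.imread('pics/top2.png');b=cv2.imread('pics/scene2.png')
cv2.imwrite('pics/d.png',np.hstack([cv2.resize(a[150:270,130:250],(400,400)),cv2.resize(b[190:310,360:480],(400,400))]))
E
```

```text
top [160.8, 179.5, 184.8, 253.8] 361 [499.  344.2 148.8] [ 0.824  0.333 -0.458] [-131.   90.  499.] [584. 378. 102.] [123. 149. 163.]
scene [426.1, 235.8, 431.0, 268.5] 131 [566.7 354.7 173.2] [ 0.466 -0.079  0.881] [540. 359. 123.] [1160.  254. 1295.] [121. 149. 165.]
```

View pics/d.png

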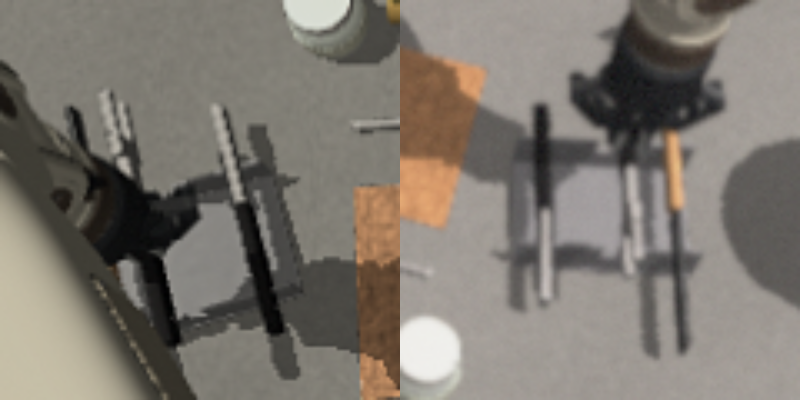

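```bash
python3 - <<'E'
from h import *
p=bot.camera('top')
c=[px(p,130+a*.425,130+b*.425,3) for a,b in((250,180),(448,167),(458,317),(256,328))]
print(c,np.mean(c,0))
m=np.mean(c,0);f=np.array([np.cos(np.radians(-8)),np.sin(np.radians(-8)),0])
o=(R.from_rotvec(f*38,degrees=True)*R.from_euler('xyz',[180,0,172],degrees=True)).as_euler('xyz',degrees=True)
T=m-20*f+[0,20,0]; print(T,o)
plan([T[0],T[1],110],o)
plan([T[0],T[1],22],o)
E
```

```text
[array([546.3, 207.9,   3. ]), array([552.2, -30.7,   3. ]), array([372.6, -34.3,   3. ]), array([369.4, 202.5,   3. ])] [460.125  86.35    3.   ]
[440.31963863 109.13346202   3.        ] [142.   0. 172.]
t 3.58 pos [481.1 341.  127.7] rpy [-179.9   -0.2 -165.7] F [ 0.7 -0.3 -2.7] w 10.1 gf 78.7
shift [0.3222, -0.7153, 0.0609] turn [-0.1045, -0.021, 0.0595] rows>= 4.1
t 3.58 pos [481.1 341.  127.7] rpy [-179.9   -0.2 -165.7] F [ 0.7 -0.3 -2.7] w 10.1 gf 78.7
shift [0.3212, -0.7149, 0.3543] turn [-0.1045, -0.021, 0.0595] rows>= 4.1
```

Emit:
{"method": "drive_tool", "body": {"rows": [[0,[0.06,-0.14,0],[0,0,0.012]],[0,[0.13,-0.3,0.02],[-0.02,-0.004,0.024]],[0,[0.2,-0.45,0.04],[-0.045,-0.01,0.036]],[0,[0.26,-0.6,0.05],[-0.075,-0.015,0.048]],[0,[0.322,-0.715,0.06],[-0.1045,-0.021,0.0595]]]}}

```text
time: 4.2
tool_pos: [440.9, 108.3, 111.2]
orientation: [143.4, 0.4, 172.5]
force: [0.8, -1.3, -4.0]
width: 10.2
gripper_force: 79.0
```

```bash
python3 - <<'E'
from h import *
plan([440,109,24],[142,0,172])
E
```

```text
t 4.2 pos [440.9 108.3 111.2] rpy [143.4   0.4 172.5] F [ 0.8 -1.3 -4. ] w 10.2 gf 79.0
shift [0.0053, -0.1719, 0.2343] turn [-0.0038, 0.0001, 0.0018] rows>= 1.4
```

Emit:
{"method": "drive_tool", "body": {"rows": [[0,[0,-0.06,0.075],[0,0,0]],[0,[0,-0.12,0.15],[0,0,0]],[0,[0,-0.16,0.205],[0,0,0]],[0,[0,-0.175,0.225],[0,0,0]],[0,[0,-0.175,0.225],[0,0,0]]]}}

```text
time: 4.82
tool_pos: [440.9, 108.0, 25.4]
orientation: [143.6, 0.2, 172.7]
force: [0.5, -0.2, -1.8]
width: 10.1
gripper_force: 78.9
```

```bash
python3 - <<'E'
from h import *
plan([440,109,21],[142,0,172])
E
```

```text
t 4.83 pos [440.9 108.   25.4] rpy [143.6   0.2 172.7] F [ 0.5 -0.2 -1.8] w 10.1 gf 78.9
shift [0.0035, -0.0064, 0.0134] turn [-0.0045, -0.0007, 0.0019] rows>= 0.2
```

Emit:
{"method": "drive_tool", "body": {"rows": [[0,[0,-0.006,0.008],[0,0,0]],[0,[0,-0.006,0.008],[0,0,0]],[0.3,[0,-0.006,0.006],[0,0,0]],[0.35,[0,-0.006,-0.02],[0,0,0]],[0.4,[0,0,-0.12],[0,0,0]]]}}

```text
time: 5.45
tool_pos: [438.1, 87.0, 55.5]
orientation: [143.5, 0.3, 172.8]
force: [0.7, 0.3, 0.3]
width: 34.3
gripper_force: 0.0
```

Emit:
{"method": "drive_tool", "body": {"rows": [[0.6,[0,0,-0.15],[0,0,0]],[0.6,[0,0,-0.25],[0.02,0,0]],[0.6,[0,0.08,-0.35],[0.05,0,0]],[0.6,[0,0.2,-0.45],[0.08,0,0]],[0.6,[0,0.3,-0.5],[0.1045,0,0]]]}}

```text
time: 6.08
tool_pos: [437.0, 70.7, 234.1]
orientation: [-178.7, 0.8, 172.6]
force: [0.6, -0.1, -1.2]
width: 51.0
gripper_force: 0.0
```

```bash
cat >> h.py <<'E'
def fork(p):
    P=cloud(p)
    for a in bot.trace(p,'fork')[:3]:
        Q=P[a['pixels'].astype(bool)];Q=Q[(Q[:,2]>-20)&(Q[:,2]<80)]
        if len(Q)<20: continue
        b=cv2.minAreaRect(Q[:,:2].astype(np.float32));c=Q[:,:2].mean(0);v=np.linalg.svd(Q[:,:2]-c)[2][0];v*=np.sign(v[0]);s=(Q[:,:2]-c)@v
        print(np.round(a['extent']),round(a['conf'],2),len(Q),'rect',np.round(b[0],1),np.round(b[1],1),round(b[2],1),'axis',np.degrees(np.arctan2(v[1],v[0])).round(1),'ends',(c+v*s.min()).round(1),(c+v*s.max()).round(1),'z',np.percentile(Q[:,2],[5,50,95]).round(1))
E
python3 - <<'E'
from h import *
for n in('top','scene'):
    p=bot.camera(n);fork(p);cv2.imwrite(f'pics/{n}3.png',p['pixels'])
b=cv2.imread('pics/scene3.png')
a=cv2.imread('pics/top3.png')
cv2.imwrite('pics/e.png',np.hstack([cv2.resize(a[170:290,220:340],(400,400)),cv2.resize(b[170:290,280:400],(400,400))]))
E
```

```text
[147. 295. 194. 358.] 0.55 485 rect [227.2 393.1] [ 22.4 207.4] 50.8 axis -39.8 ends [144.2 455.5] [303.6 322.6] z [ 0.5 28.5 50.6]
[290. 200. 322. 265.] 0.35 1566 rect [464.7   8.5] [183.4  88.4] 3.6 axis 5.6 ends [373.1  -5.8] [557.8  12.2] z [-0.4  3.2  7.2]
[322. 204. 369. 248.] 0.7 501 rect [458.5 105.3] [ 48.5 198. ] 67.0 axis -23.3 ends [367.7 144.7] [549.5  66.5] z [ 6.9 13.4 19.9]
[425. 174. 475. 205.] 0.57 320 rect [218.3 384.2] [ 32.3 209.1] 49.4 axis -40.1 ends [144.6 458.9] [304.7 324.4] z [ 0.2 25.2 49.3]
```

View pics/e.png

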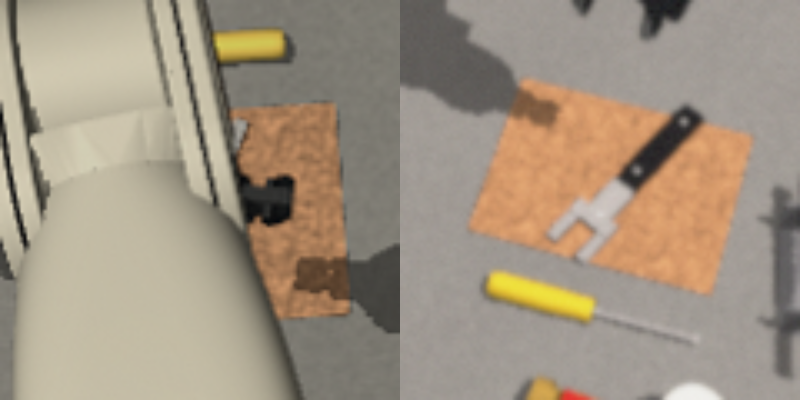

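```bash
python3 - <<'E'
from h import *
plan([442,112.4,60],[180,0,156.8])
plan([442,112.4,6],[180,0,156.8])
E
```

```text
t 6.28 pos [435.9  71.7 230.3] rpy [-178.9    0.5  172.9] F [-0.1 -0.8  0.3] w 51.3 gf 0.0
shift [0.0012, 0.1482, 0.5649] turn [-0.0029, 0.0017, 0.0446] rows>= 2.8
t 6.28 pos [435.9  71.7 230.3] rpy [-178.9    0.5  172.9] F [-0.1 -0.8  0.3] w 51.3 gf 0.0
shift [0.0027, 0.1516, 0.7449] turn [-0.0029, 0.0017, 0.0446] rows>= 3.6
```

Emit:
{"method": "drive_tool", "body": {"rows": [[0.55,[0,0.07,0.15],[-0.001,0,0.02]],[0.55,[0,0.14,0.35],[-0.003,0.002,0.0446]],[0.55,[0.001,0.148,0.5],[-0.003,0.002,0.0446]],[0.55,[0.001,0.148,0.56],[-0.003,0.002,0.0446]],[0.55,[0.001,0.148,0.56],[-0.003,0.002,0.0446]]]}}

```text
time: 6.9
tool_pos: [438.8, 108.5, 57.9]
orientation: [-179.7, -0.5, 156.4]
force: [-0.5, -1.0, 0.8]
width: 47.1
gripper_force: 0.0
```

```bash
python3 - <<'E'
from h import *
bot.camera('top')
plan([442,112.4,6],[180,0,156.8])
E
```

```text
t 6.95 pos [440.3 109.   59.4] rpy [-179.8   -0.4  156.5] F [0.5 0.4 0.6] w 46.9 gf 0.0
shift [-0.0017, 0.0132, 0.1779] turn [-0.0005, -0.001, -0.001] rows>= 0.9
```

Emit:
{"method": "drive_tool", "body": {"rows": [[0.55,[-0.002,0.013,0.08],[0,-0.001,-0.001]],[0.55,[-0.002,0.013,0.15],[0,-0.001,-0.001]],[0.55,[-0.002,0.013,0.178],[0,-0.001,-0.001]],[0.55,[-0.002,0.013,0.178],[0,-0.001,-0.001]],[0,[-0.002,0.013,0.178],[0,-0.001,-0.001]]], "force": 100}}

```text
time: 7.58
tool_pos: [444.5, 114.1, 8.0]
orientation: [-180.0, 0.3, 157.0]
force: [0.9, 0.5, 0.4]
width: 29.9
gripper_force: 0.7
```

Emit:
{"method": "drive_tool", "body": {"rows": [[0,[0,0,0],[0,0,0]],[0,[0,0,0],[0,0,0]],[0,[0,0,0],[0,0,0]],[0,[0,0,-0.01],[0,0,0]],[0,[0,0,-0.04],[0,0,0]]]}}

```text
time: 8.2
tool_pos: [442.7, 114.1, 19.0]
orientation: [-179.9, 0.1, 157.0]
force: [-0.3, -0.4, -2.1]
width: 22.7
gripper_force: 98.1
```

```bash
python3 - <<'E'
from h import *
p=bot.camera('scene');fork(p)
plan([380,-100,220],[180,0,172])
E
```

```text
[322. 202. 374. 246.] 0.95 332 rect [458.9 104.2] [ 55.3 194.7] 64.4 axis -25.9 ends [372.5 149.2] [547.6  64.4] z [12.7 21.6 28.1]
[425. 176. 475. 206.] 0.87 306 rect [219.  384.8] [ 30.2 209.1] 49.4 axis -40.5 ends [145.5 459.7] [304.5 323.9] z [ 2.9 27.3 49.4]
t 8.3 pos [444.2 114.4  20. ] rpy [-180.     0.3  157. ] F [-0.   0.1 -2. ] w 22.6 gf 98.1
shift [-0.0852, -0.7419, -0.6659] turn [-0.0002, 0.0007, -0.0417] rows>= 4.8
```

```bash
python3 - <<'E'
from h import *
plan([331.6,-221.6,190],[180,0,172])
E
```

```text
t 8.3 pos [444.2 114.4  20. ] rpy [-180.     0.3  157. ] F [-0.   0.1 -2. ] w 22.6 gf 98.1
shift [-0.0948, -1.1779, -0.5657] turn [-0.0002, 0.0007, -0.0417] rows>= 6.3
```

Emit:
{"method": "drive_tool", "body": {"rows": [[0,[0,0,-0.18],[0,0,0]],[0,[-0.02,-0.1,-0.33],[0,0,0]],[0,[-0.04,-0.25,-0.45],[0,0,-0.01]],[0,[-0.06,-0.42,-0.53],[0,0,-0.02]],[0,[-0.08,-0.6,-0.56],[0,0,-0.03]]]}}

```text
time: 8.93
tool_pos: [395.4, -61.8, 189.2]
orientation: [-179.9, 0.4, 168.0]
force: [0.7, -0.8, -2.0]
width: 22.5
gripper_force: 99.1
```

```bash
python3 - <<'E'
from h import *
plan([331.6,-221.6,190],[180,0,172])
E
```

```text
t 8.93 pos [395.4 -61.8 189.2] rpy [-179.9    0.4  168. ] F [ 0.7 -0.8 -2. ] w 22.5 gf 99.1
shift [0.0968, -0.5653, -0.002] turn [-0.0004, 0.0011, -0.0112] rows>= 2.8
```

Emit:
{"method": "drive_tool", "body": {"rows": [[0,[0.03,-0.17,0],[0,0.001,-0.005]],[0,[0.06,-0.33,0],[0,0.001,-0.01]],[0,[0.085,-0.48,0],[0,0.001,-0.012]],[0,[0.097,-0.56,0],[0,0.001,-0.0112]],[0,[0.097,-0.56,0],[0,0.001,-0.0112]]]}}

```text
time: 9.55
tool_pos: [330.1, -219.6, 187.6]
orientation: [-179.9, -0.2, 171.6]
force: [0.9, 0.1, -1.8]
width: 22.6
gripper_force: 99.1
```

```bash
cat >> h.py <<'E'
def fork3(p,lo,hi,show=True):
    P=cloud(p);s=bot.state();t=s['tool_pos'];y=np.radians(s['orientation'][2]+180);f=np.array([np.cos(y),np.sin(y)]);n=np.array([-f[1],f[0]])
    for a in bot.trace(p,'fork')[:2]:
        Q=P[cv2.erode(a['pixels'].astype(np.uint8),np.ones((2,2)))>0];Q=Q[(Q[:,2]>lo)&(Q[:,2]<hi)]
        if len(Q)<20: continue
        U=(Q[:,:2]-t[:2])@f;V=(Q[:,:2]-t[:2])@n;k=(U>-120)&(U<200)&(abs(V)<50)
        if k.sum()<20: continue
        U,V,Z=U[k],V[k],Q[k,2]
        print('conf',round(a['conf'],2),k.sum(),'U',np.percentile(U,[0,1,99,100]).round(1))
        for a0 in range(-80,130,20):
            j=(U>=a0)&(U<a0+20)
            if j.sum()>4: print(a0,j.sum(),'V',V[j].min().round(1),V[j].max().round(1),'z',np.percentile(Z[j],[20,50,80]).round(1))
E
python3 - <<'E'
from h import *
for n in('top','scene'):
    p=bot.camera(n);print(n);fork3(p,150,230)
    cv2.imwrite(f'pics/{n}4.png',p['pixels'])
plan([331.6,-221.6,145],[180,0,172])
E
```

```text
top
conf 0.69 546 U [-82.6 -80.4 107.7 109.5]
-80 83 V -11.1 12.6 z [196.4 198.2 199.6]
-60 83 V -10.4 11.2 z [195.5 196.9 198.6]
-40 49 V -9.7 10.1 z [195.1 195.9 197.3]
20 8 V 1.5 6.9 z [190.1 190.9 192.5]
40 71 V -14.0 7.9 z [189.3 190.8 192. ]
60 138 V -25.5 18.1 z [188.3 189.7 191.1]
80 72 V -27.3 18.4 z [187.  188.8 190.2]
100 34 V -26.0 17.8 z [187.1 188.7 190. ]
scene
t 9.75 pos [ 331.  -217.7  187.6] rpy [-179.9   -0.2  171.9] F [ 0.3  0.4 -1.9] w 22.4 gf 99.1
shift [-0.0044, -0.0124, 0.142] turn [-0.0003, -0.0006, -0.0003] rows>= 0.7
```

```bash
python3 - <<'E'
from h import *
o=(R.from_rotvec([-.1115*-2.4*-1*-1,0,0],degrees=True)).as_matrix() if 0 else None
n=np.array([.1115,.9938,0])
o=(R.from_rotvec(-2.4*n,degrees=True)*R.from_euler('xyz',[180,0,173.6],degrees=True)).as_euler('xyz',degrees=True);print(o)
plan([338.7,-220.3,146],o)
E
```

```text
[-179.99993445    2.40008483  173.60000137]
t 9.75 pos [ 331.  -217.7  187.6] rpy [-179.9   -0.2  171.9] F [ 0.3  0.4 -1.9] w 22.4 gf 99.1
shift [-0.0272, -0.0048, 0.1386] turn [-0.0004, -0.0073, -0.0048] rows>= 0.7
```

Emit:
{"method": "drive_tool", "body": {"rows": [[0,[-0.015,-0.005,0.05],[0,-0.004,-0.003]],[0,[-0.027,-0.005,0.1],[0,-0.007,-0.005]],[0,[-0.027,-0.005,0.135],[0,-0.007,-0.005]],[0,[-0.027,-0.005,0.1386],[0,-0.007,-0.005]],[0,[-0.027,-0.005,0.1386],[0,-0.007,-0.005]]]}}

```text
time: 10.38
tool_pos: [338.9, -221.1, 146.4]
orientation: [-179.8, 2.3, 173.6]
force: [0.0, 0.7, -2.2]
width: 22.3
gripper_force: 99.0
```

```bash
python3 - <<'E'
from h import *
p=bot.camera('top');fork3(p,100,230)
plan([452.5,-236.3,146],[180,2.4,173.6])
E
```

```text
conf 0.82 503 U [-82.6 -80.3 107.2 109.5]
-80 79 V -9.6 13.2 z [151.9 153.5 154.7]
-60 83 V -11.6 13.1 z [151.5 152.8 154.4]
-40 21 V -5.6 11.4 z [151.6 153.5 154.7]
20 36 V -6.0 11.8 z [149.9 152.  153.2]
40 80 V -13.2 11.2 z [150.5 151.8 153.4]
60 118 V -25.3 19.1 z [149.9 152.  153.2]
80 53 V -25.2 18.6 z [149.9 151.6 153.2]
100 26 V -24.8 18.7 z [150.7 152.1 153.8]
t 10.47 pos [ 339.  -221.4  146.7] rpy [-179.8    2.4  173.6] F [-0.1 -0.3 -2.4] w 22.4 gf 99.0
shift [-0.381, -0.0074, 0.0179] turn [-0.0005, -0.0001, 0.0001] rows>= 1.8
```

Emit:
{"method": "drive_tool", "body": {"rows": [[0,[-0.08,-0.002,0.004],[0,0,0]],[0,[-0.15,-0.004,0.007],[0,0,0]],[0,[-0.21,-0.006,0.01],[0,0,0]],[0,[-0.25,-0.007,0.012],[0,0,0]],[0,[-0.25,-0.007,0.012],[0,0,0]]]}}

```text
time: 11.1
tool_pos: [413.5, -231.8, 145.6]
orientation: [-179.8, 2.3, 173.6]
force: [-0.3, 0.2, -3.0]
width: 22.3
gripper_force: 99.0
```

```bash
python3 - <<'E'
from h import *
p=bot.camera('top');fork3(p,100,230);P=cloud(p)
a=p['pixels'];c=a[150:250,350:450];cv2.imwrite('pics/f.png',cv2.resize(c,(600,600),interpolation=cv2.INTER_CUBIC))
plan([452.4,-237.3,146.5],[180,2.4,173.6])
E
```

```text
conf 0.9 462 U [-81.4 -76.7 105.4 108.1]
-80 40 V -1.8 12.5 z [150.9 152.4 154.4]
-60 69 V -12.1 11.1 z [151.2 152.7 154.3]
-40 73 V -11.5 11.4 z [150.6 152.1 153.4]
-20 6 V 4.5 11.7 z [153.4 153.7 154.3]
20 5 V 5.5 10.7 z [150.1 150.5 152.3]
40 59 V -13.6 11.2 z [149.9 151.1 152.5]
60 123 V -24.1 19.5 z [148.9 150.8 152.2]
80 69 V -26.0 22.1 z [148.6 150.5 152. ]
100 17 V 7.8 22.1 z [148.9 150.6 154.3]
t 11.2 pos [ 412.3 -231.4  145.4] rpy [-179.9    2.3  173.6] F [-0.2 -0.3 -3.7] w 22.4 gf 99.0
shift [-0.1352, -0.0046, 0.0016] turn [-0.0004, -0.0004, 0.0] rows>= 0.6
```

View pics/f.png

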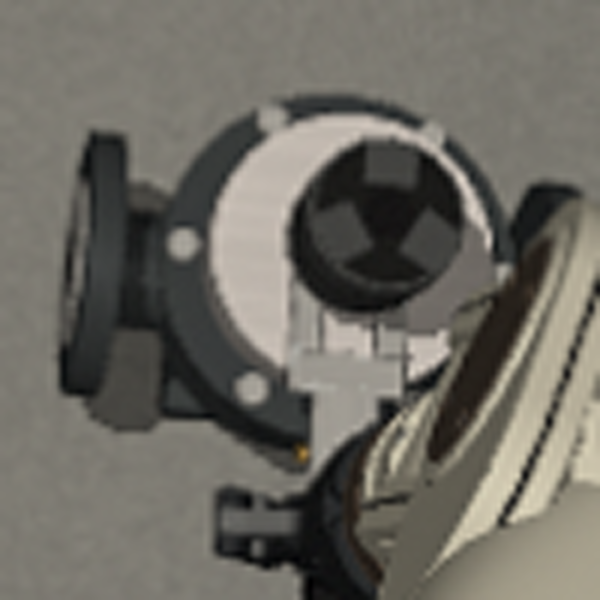

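Emit:
{"method": "drive_tool", "body": {"rows": [[0,[-0.03,-0.001,0],[0,0,0]],[0,[-0.06,-0.002,0.001],[0,0,0]],[0,[-0.09,-0.003,0.001],[0,0,0]],[0,[-0.12,-0.004,0.001],[0,0,0]],[0,[-0.12,-0.004,0.001],[0,0,0]]]}}

```text
time: 11.82
tool_pos: [449.4, -237.0, 146.7]
orientation: [-179.8, 2.3, 173.6]
force: [-0.6, -0.7, -3.1]
width: 22.5
gripper_force: 99.0
```

Emit:
{"method": "drive_tool", "body": {"rows": [[0,[-0.003,0,0],[0,0,0]],[0,[-0.006,0,0],[0,0,0]],[0,[-0.009,0,0],[0,0,0]],[0,[-0.012,0,0],[0,0,0]],[0,[-0.012,0,0],[0,0,0]]]}}

```text
time: 12.45
tool_pos: [451.4, -237.2, 146.6]
orientation: [-179.8, 2.2, 173.6]
force: [-3.3, -0.3, -2.2]
width: 22.6
gripper_force: 99.1
```

Emit:
{"method": "drive_tool", "body": {"rows": [[0,[-0.003,0,0],[0,0,0]],[0,[-0.006,0,0],[0,0,0]],[0,[-0.006,0,0],[0,0,0]],[0,[-0.006,0,0],[0,0,0]],[0,[-0.006,0,0],[0,0,0]]]}}

```text
time: 13.08
tool_pos: [451.5, -237.0, 146.1]
orientation: [-179.9, 2.0, 173.6]
force: [-8.3, 0.5, -1.3]
width: 22.5
gripper_force: 99.3
```

Emit:
{"method": "drive_tool", "body": {"rows": [[0,[0,0,0.004],[0,0,0]],[0,[0,0,0.008],[0,0,0]],[0,[0,0,0.011],[0,0,0]],[0,[0,0,0.011],[0,0,0]],[0,[0,0,0.011],[0,0,0]]]}}

```text
time: 13.7
tool_pos: [451.5, -237.1, 143.3]
orientation: [-179.9, 2.0, 173.6]
force: [-9.2, 1.6, 2.2]
width: 22.5
gripper_force: 99.7
```

Emit:
{"method": "drive_tool", "body": {"rows": [[0,[0,0,0.003],[0,0,0]],[0,[0,0,0.003],[0,0,0]],[0,[0,0,0.003],[0,0,0]],[0,[0,0,0.003],[0,0,0]],[0,[0,0,0.003],[0,0,0]]]}}

```text
time: 14.32
tool_pos: [451.5, -237.0, 142.5]
orientation: [-179.9, 2.0, 173.6]
force: [-8.8, 1.6, 2.9]
width: 22.5
gripper_force: 99.7
```

Emit:
{"method": "drive_tool", "body": {"rows": [[0.3,[0,0,0],[0,0,0]],[0.4,[0,0,0],[0,0,0]],[0.6,[0,0,0],[0,0,0]],[0.6,[0,0,0],[0,0,0]],[0.6,[0,0,-0.03],[0,0,0]]]}}

```text
time: 14.95
tool_pos: [453.6, -237.2, 151.6]
orientation: [-179.9, 2.3, 173.6]
force: [-0.2, 0.3, -1.3]
width: 50.9
gripper_force: 0.0
```

Emit:
{"method": "drive_tool", "body": {"rows": [[0.6,[0,0,-0.1],[0,0,0]],[0.6,[0.02,0,-0.25],[0,0,0]],[0.6,[0.04,0,-0.4],[0,0.006,0]],[0.3,[0.04,0,-0.4],[0,0.006,0]],[0,[0.04,0,-0.4],[0,0.006,0]]]}}

```text
time: 15.58
tool_pos: [437.1, -235.2, 271.1]
orientation: [-179.8, 0.2, 173.6]
force: [-0.5, 0.7, -0.4]
width: 16.0
gripper_force: 0.0
```

```bash
python3 - <<'E'
from h import *
A=np.array([540,-250.5]);f=np.array([.990,-.139]);n=np.array([.139,.990])
for nm in('top','scene'):
    p=bot.camera(nm);P=cloud(p)
    for a in bot.trace(p,'fork')[:3]:
        Q=P[a['pixels'].astype(bool)];Q=Q[(Q[:,2]>120)&(Q[:,2]<165)]
        if len(Q)<20: continue
        U=(Q[:,:2]-A)@f;V=(Q[:,:2]-A)@n
        print(nm,a['extent'],round(a['conf'],2),'U',np.percentile(U,[0,1,99,100]).round(1))
        for u in range(-180,0,25):
            j=(U>=u)&(U<u+25)
            if j.sum()>4: print(u,j.sum(),V[j].min().round(1),V[j].max().round(1),np.median(Q[j,2]).round(1))
    cv2.imwrite(f'pics/{nm}6.png',p['pixels'])
a=cv2.imread('pics/top6.png');b=cv2.imread('pics/scene6.png')
cv2.imwrite('pics/g.png',np.hstack([cv2.resize(a[150:250,350:450],(400,400)),cv2.resize(b[150:250,190:290],(400,400))]))
plan([540,-250.5,230],[180,0,173.6])
E
```

```text
top [397.4, 198.1, 414.4, 259.6] 0.88 U [-173.5 -173.   -24.1  -19.8]
-180 85 -12.5 13.1 150.1
-155 112 -11.5 13.7 149.6
-130 114 -12.5 14.6 149.8
-105 63 -10.7 14.4 149.9
-55 88 -10.5 16.4 148.5
-30 22 -4.6 26.1 147.7
scene [229.3, 148.7, 262.1, 200.9] 0.7 U [-172.4 -168.1   21.4   26.8]
-180 35 -13.6 12.8 149.2
-155 58 -12.4 14.2 150.3
-130 58 -12.0 14.8 149.1
-105 59 -13.0 14.4 149.8
-80 69 -11.6 14.5 148.7
-55 36 -5.8 15.2 147.1
t 15.78 pos [ 436.4 -234.8  269.8] rpy [-179.9    0.   173.6] F [0.1 0.2 0.4] w -0.1 gf 0.0
shift [-0.349, -0.0133, 0.1328] turn [-0.0003, 0.0, 0.0] rows>= 1.8
```

View pics/g.png

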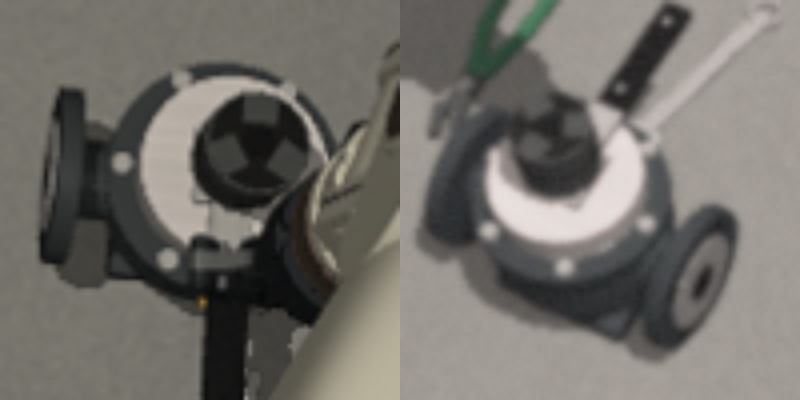

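Emit:
{"method": "drive_tool", "body": {"rows": [[0,[-0.15,-0.005,0],[0,0,0]],[0,[-0.3,-0.012,0],[0,0,0]],[0,[-0.349,-0.013,0.07],[0,0,0]],[0,[-0.349,-0.013,0.14],[0,0,0]],[0,[-0.349,-0.013,0.16],[0,0,0]]]}}

```text
time: 16.4
tool_pos: [538.8, -250.1, 220.0]
orientation: [-180.0, -0.2, 173.6]
force: [-1.6, 0.2, -1.5]
width: -0.2
gripper_force: 0.0
```

Emit:
{"method": "drive_tool", "body": {"rows": [[0,[0,0,0.015],[0,0,0]],[0,[0,0,0.03],[0,0,0]],[0,[0,0,0.045],[0,0,0]],[0,[0,0,0.05],[0,0,0]],[0,[0,0,0.05],[0,0,0]]]}}

```text
time: 17.02
tool_pos: [540.8, -250.9, 208.6]
orientation: [-179.8, 0.2, 173.6]
force: [-0.7, 0.4, 0.1]
width: 0.1
gripper_force: 0.0
```

Emit:
{"method": "drive_tool", "body": {"rows": [[0,[0,0,0.008],[0,0,0]],[0,[0,0,0.016],[0,0,0]],[0,[0,0,0.022],[0,0,0]],[0,[0,0,0.028],[0,0,0]],[0,[0,0,0.028],[0,0,0]]]}}

```text
time: 17.65
tool_pos: [541.0, -251.0, 200.6]
orientation: [-179.8, 0.2, 173.6]
force: [-0.9, -0.4, 4.0]
width: 0.3
gripper_force: 2.3
```

Emit:
{"method": "drive_tool", "body": {"rows": [[0,[0,0,0.004],[0,0,0]],[0,[0,0,0.007],[0,0,0]],[0,[0,0,0.01],[0,0,0]],[0,[0,0,0.01],[0,0,0]],[0,[0,0,0.01],[0,0,0]]]}}

```text
time: 18.27
tool_pos: [541.0, -251.0, 198.1]
orientation: [-179.8, 0.2, 173.6]
force: [-2.2, 1.9, 8.8]
width: -0.3
gripper_force: 4.1
```

Emit:
{"method": "drive_tool", "body": {"rows": [[0,[0,0,0.004],[0,0,0]],[0,[0,0,0.008],[0,0,0]],[0,[0,0,0.012],[0,0,0]],[0,[0,0,0.012],[0,0,0]],[0,[0,0,0.012],[0,0,0]]]}}

```text
time: 18.9
tool_pos: [541.0, -251.1, 198.1]
orientation: [-179.8, 0.4, 173.6]
force: [-6.0, 3.6, 22.8]
width: 0.1
gripper_force: 11.1
```

Hub is bottomed on the gauge (force rises to 23 N, no more travel). Retreat and check.

Emit:
{"method": "drive_tool", "body": {"rows": [[0,[0,0,-0.05],[0,0,0]],[0,[0,0,-0.2],[0,0,0]],[0,[0.15,0,-0.35],[0,0,0]],[0,[0.3,0.15,-0.4],[0,0,0]],[0,[0.4,0.3,-0.4],[0,0,0]]]}}

```text
time: 19.52
tool_pos: [430.7, -147.5, 313.8]
orientation: [-179.8, 0.3, 173.5]
force: [0.0, 0.3, 0.4]
width: 0.2
gripper_force: 0.0
```

Emit:
{"method": "drive_tool", "body": {"rows": [[0,[0,0.2,0],[0,0,0]],[0,[0,0.4,0],[0,0,0]],[0,[0,0.55,0],[0,0,0]],[0,[0,0.6,0],[0,0,0]],[0,[0,0.6,0],[0,0,0]]]}}

```text
time: 20.15
tool_pos: [451.3, 31.5, 311.8]
orientation: [-179.8, 0.1, 173.7]
force: [-0.0, 0.1, -0.1]
width: -0.0
gripper_force: 0.0
```

```bash
python3 - <<'E'
from h import *
A=np.array([540,-250.5]);f=np.array([.990,-.139]);n=np.array([.139,.990])
for nm in('top','scene'):
    p=bot.camera(nm);P=cloud(p);Q=P.reshape(-1,3);r=np.hypot(*(Q[:,:2]-A).T)
    print(nm,'hubtop',np.median(Q[(r<28)&(Q[:,2]>185)][:,2]).round(1))
    U=(Q[:,:2]-A)@f;V=(Q[:,:2]-A)@n;k=(Q[:,2]>135)&(Q[:,2]<160)&(U<-62)&(U>-200)&(abs(V)<30)
    print('handle U',U[k].min().round(1),'V',np.percentile(V[k],[2,98]).round(1),'z',np.median(Q[k][:,2]).round(1))
    cv2.imwrite(f'pics/{nm}7.png',p['pixels'])
a=cv2.imread('pics/top7.png');cv2.imwrite('pics/k.png',cv2.resize(a[130:330,130:470],(800,470),interpolation=cv2.INTER_CUBIC))
E
```

```text
top hubtop 198.8
handle U -173.7 V [-11.2  14.4] z 149.9
scene hubtop 198.7
handle U -169.1 V [-11.9  13.9] z 149.2
```

View pics/k.png

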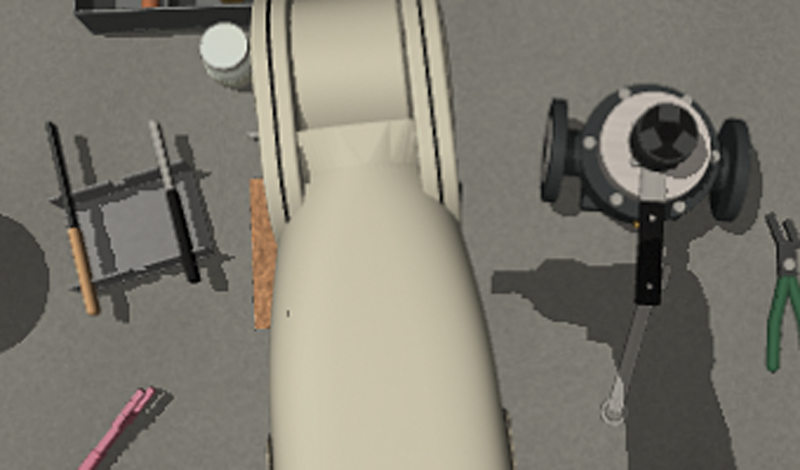

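The picture shows the gauge under the hub (handle at about (650,255)) and the other tools where they were. The hub top is at 199 mm, which is a gap of 8 mm.

```bash
python3 -c "
from workcell import bot
print(bot.sign_off())"
```

```text
the job is handed in; nothing more can be done
None
```

The job is handed in after about 20 s of robot time: the forked gauge lies flat with its slot home against the shaft, and the hub is pressed down onto it with its top measured at 199 mm (an 8 mm gap). The rack tools and bench items visible in the last picture were where they started, but the arm hid part of the bench, including the screwdriver and valve.

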